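# Clamp a re-glued phone in the curing press and switch its lamp on

### The arm

A 7-joint arm with a two-finger parallel gripper is mounted at the origin on a cart in front of the work surface, level with it; the furniture and walls round the work are solid. World frame = base frame: x ahead of the robot, y to its left, z up, the work surface at z = 0. Lengths are in mm, angles in rad, forces in N, time in s.
With the tool pointing down it reaches from about 400 to 875 mm from the base axis. Payload 4.4 kg.
Tool frame: the origin (TCP) lies midway between the tips of the shut fingers; the grasp point (between the pads) lies 19 mm behind it; z points along the fingers, y is the line along which they close (so a half turn about z gives the same grasp; the last joint's range is limited). The gripper opens to 85 mm and grips with 20 to 120 N. Pads are 22 mm wide; open, the fingers measure 114 mm over their backs; the gripper's body (76 mm by 85 mm) begins 54 mm behind the grasp point. The pads swing forward as they close: fully open they stand 13 mm farther back than shut.
Start: joints at [1.102, 0.628, 0.038, 1.517, -0.027, 0.996, -0.02], TCP at [254.825, -597.981, 231.313] pointing down, gripper open.
Joint ranges: [-3.06, 3.06], [-0.37, 2.12], [-1.25, 1.32], [0.18, 2.47], [-1.1, 4.24], [0.23, 1.98], [-2.94, 2.94]. Speed limits (rad/s): [2.57, 2.57, 3.14, 3.14, 3.14, 3.14, 3.14].

### API

Orientations are given as [roll, pitch, yaw] about the fixed x, y, z axes, in that order (R = Rz(yaw) Ry(pitch) Rx(roll)).
In Python, from cell import monitor, cams, ctrl gives the robot as it stands.
- The arm moves only by the tool drive_tool, never from a script. Its argument "motion" is a list of rows, each an object with "fingers": the opening, from 0 (shut) to 1 (fully open); "linear": the shift along the tool's x, y, z in m, a list of three; "twist": the turn about the tool's z in rad. In form: [{"fingers": fingers, "linear": [x, y, z], "twist": twist}, ...]. A call has 1 to 5 rows; each row shifts and turns the commanded pose from where the row before left it, along the tool's axes as they then stand; what a row does not reach is not made up. A row lasts 1/12 s, in which the tool goes at most 41.7 mm and 7.16 degrees, less where a joint would pass 70% of its speed; a pose out of reach is approached as far as the arm can. A call with a gripper value outside its range is refused whole. The fingers move at their own pace and stop on an object; the grip force is fixed at half the most. Time passes only in rows, so rows that do not move let the fingers close. It gives the time, the measured TCP pose, the force, the opening and the grip force at its end, in the units of the state.
- monitor.read_state(): the state, without advancing time (a new reading comes with each control period).
- cams.get_image(name): name is "scene" or "side" or "wrist"; returns a dict with "color" (384x512x3 uint8, blue, green, red), "K" (3x3 intrinsics, pixels), "R" (3x3) and "t" (3): a world point X has camera coordinates R X + t. Camera axes: x right, y down, z forward; pixel columns grow to the right and rows downward; lengths in mm; the calibration is good to about 2 mm. A picture is of the moment at which its call begins. There is no depth.
- ctrl.finish_job(): hands the job in; it is judged then, once.
The state is a dict: "clock": time; "qpos": joint angles; "qd": joint speeds; "tau": joint torques, N m; "eef_pos": TCP position; "tool_rot": TCP orientation; "force": force on the tool from outside, world axes, zero at the start; "torque": the same for the moment, N m; "width": finger opening in mm; "gripper_force": force on a finger pad.
Only numpy, scipy, OpenCV 4.12 (cv2) and the standard library are available. Lean on these libraries where they do the work, as an engineer would, in place of code of your own. Each camera call takes 0.05 s, during which the arm holds its last target. There are 200 camera calls.

### The job

The black phone has just been glued and must cure under pressure in the small blue press. Push it along its guides until it is fully home against the end stop, then wind the pad down with the crank, keeping the crank on its square shaft end, until the pad touches the phone, and give it about half a turn more. Then flip the lamp's toggle switch over to on, away from you, leave the crank standing on its shaft, and do not disturb the bottle, the tape roll and the tweezers beside the press.

Things in the scene. Friction and masses are not known exactly. Their poses are not given: they have to be found in the camera images.
- press: Fixed bench press on a grey base plate, 240 x 160 mm (x, y), its top at z = 12 mm. Origin: on the bench under the plate's centre, straight under the pad's centre. Its x axis points away from the operator, y to the left; it is turned 0 to 0.25 rad to the left from the robot's axes. Offsets given as x, y, z in these notes are in its frame.
- microscope: Fixed microscope right of the press, always in the same place: in the robot's frame x 0.33 to 0.63, y -0.24 to +0.04 m, up to 0.38 m high (its base 22 mm). It stands between the arm's start and the press: pass over or in front of it. Behind the press, a fixed monitor's panel, 125 to 417 mm up and 50 mm thick, runs from (0.55, 0.47) to (0.92, 0.16) m; keep the wrist on the robot's side of it.
- end_stop (a point): Foot of the end stop's face, at x = 0, y = -71, z = 12 mm; the stop is 7 mm high and closes the right end of the phone's place, the left end is open. Two aluminium guide strips run along y, 73 mm apart inside (x = -36.5 and +36.5 mm), 6 mm high, from y = -75 to +75 mm.
- phone: Loose flat black phone, 68 x 142 x 8 mm, 0.17 kg, lying on the plate between the guides, long side along the press's y; origin at the centre of its underside. It starts 20 to 37 mm left (+y) of home. Home: its right end on the stop, so its origin at y = 0 and its left end at y = +71 mm. Its top is 20 mm above the bench.
- crank: Loose steel crank, 0.2 kg, on the screw's square end and kept there by its weight only; lifted 20 mm it comes off. Origin on its hub's axis, at the hub's foot (z = 158 mm when seated); its x axis runs along the arm to the handle. Hub 28 mm across, 29 mm high; 12 mm socket on an 11 mm square, 0.1 rad of play. Arm top 28 mm above the origin. It starts with the arm pointing to the press's -y.
- crank_grip (a point): Middle of the crank's upright handle, 52 mm above the crank's origin and 45 mm from the screw axis: a black sleeve 20 mm across and 44 mm high that spins freely on its pin, so it can be held without turning the hand. It goes round in a level circle.
- shaft_top (a point): Top of the square shaft end, inside the hub, at x = 85, y = 0, z = 178 mm: a point on the upright screw axis. The column under it takes up x 54 to 117, y -42 to +42, z up to 152 mm. Two black lamp bars stand beside it, at x 57 to 76, y about -62 and +62, up to z = 59 mm.
- screw (a joint): Turn of the lead screw, rad: 0 at the start, growing clockwise as seen from above. Clockwise lowers the arm and pad, 8 mm a turn; the screw does not move up or down itself and stays where it is left. Turning it takes about 2 N at the handle.
- pad_face (a point): Centre of the underside of the pad (black rubber under aluminium, 44 x 84 mm along x and y, 12 mm thick), over the phone's place. It starts 41 to 50 mm above the bench, differently each time, and touches the phone at 20 mm, after 2.6 to 3.8 turns. The blue arm above it is 36 mm wide along y, from x = -18 mm back to the column, topped by a brass nut, nowhere above z = 130 mm.
- pad (a joint): How far the pad is pushed up against its spring, m: 0 when free, grows only once the pad bears on the phone; 10 mm at most. The spring gives 3 N at first and 1.5 N more for each mm.
- lamp_switch (a joint): The lamp's steel bat toggle, rad: 0 = off, leaning towards the operator (press -x); 0.64 = on, leaning away (+x). A spring snaps it to either side of its upright centre at 0.32; flipping takes about 2 N at the tip.
- switch_tip (a point): Tip of the toggle's bat, 34 mm from its pivot at x = -90, y = -15, z = 48 mm; the bat is 6 mm thick below and 9 mm near the tip. Off, the tip is at x = -101, z = 80 mm; on, at x = -79 mm.
- box_top (a point): Point on top of the grey control box that carries the toggle, under the toggle, at x = -90, y = -15, z = 41 mm. The box takes up x -113 to -67, y -58 to +28 mm.
- bottle: White solvent bottle, 56 x 53 x 129 mm, standing loose farther to the left of the press, about 0.24 m from its centre; origin at the centre of its underside. Leave alone.
- tape: Black tape roll, 59 mm across, 19 mm high, lying loose to the left of the press's front half; origin at the centre of its underside. Leave alone.
- tweezers: Steel tweezers, 12 x 122 x 8 mm, lying loose to the left of the press's column, roughly along its y; origin at the centre of the underside. Leave alone.

How it is judged:
By the outcome, as a careful person would: the job done as asked, in the order asked, and still so for the second after the job is handed in, with the robot touching nothing.
It also fails if it takes over 72 s, if anything falls off the work surface, if the arm or the gripper's body presses on something with over 40 N, if the wrist force passes 120 N, or if a joint passes its speed limit or range.

## Working session

There is one attempt and no reset: what is moved stays moved. The work goes in short steps, Python scripts to look and compute and a tool call to move; the robot and the scene stay as the last step left them, time stands still between calls to the robot, and variables do not carry over. Pictures are saved under pics/ and viewed, at most 10 in all, crops included, and the job is handed in when it is done.

Besides the shell and the picture viewer there is one more tool, called after "Emit:" as name(argument=value, ...) on one line, values as JSON. drive_tool: Moves the arm, as the interface text tells. Its arguments: {"type":"object","properties":{"motion":{"type":"array"}},"required":["motion"]}

```bash
mkdir -p pics; ls; python3 - <<'E'
from cell import monitor,cams,ctrl
import cv2,numpy as np
print(monitor.read_state())
ims=[]
for n in("scene","side"):
    d=cams.get_image(n);cv2.imwrite(f"pics/{n}0.png",d["color"]);print(n,d["K"].tolist(),d["R"].tolist(),d["t"].tolist());np.savez(f"{n}0.npz",**d)
E
```

```text
pics
{'clock': 0.0, 'qpos': array([ 1.10217703,  0.62931196,  0.03845667,  1.51841683, -0.02696201,
        0.99628993, -0.01996511]), 'qd': array([-1.99247111e-04,  1.45708027e-03, -2.19126782e-04, -3.19502080e-04,
        1.03303963e-03, -7.73793136e-04, -2.72189215e-05]), 'tau': array([ 9.73326351e-04, -5.63389850e+01,  1.22686554e+00, -1.93441683e+01,
        1.11766104e-02,  1.07945694e-02,  5.45284649e-05]), 'eef_pos': array([ 254.56317996, -597.37650401,  230.39590196]), 'tool_rot': array([-3.13968593e+00,  6.48510239e-05,  4.02861915e-01]), 'force': array([-0.18331586,  1.16366081,  0.66009776]), 'torque': array([ 0.04168016, -0.00223141,  0.0046446 ]), 'gripper_force': 0.0, 'width': 85.20225565436442}
scene [[346.8502493976147, 0.0, 254.463252076476], [0.0, 346.8502493976147, 193.97204139916278], [0.0, 0.0, 1.0]] [[0.8022177836557544, -0.5970071740499738, -0.005390892255781632], [-0.32781158303659613, -0.43290843431556847, -0.8397201042761118], [0.49898516372081647, 0.6754055978679091, -0.5429927115120446]] [-296.0163793968169, 356.4451365709873, 556.2617155051979]
side [[380.129868781202, 0.0, 251.7665921396353], [0.0, 380.129868781202, 187.30844862673442], [0.0, 0.0, 1.0]] [[-0.5641521506231987, -0.8255102986577457, 0.016281822908354983], [-0.6818851977042427, 0.4546983665910314, -0.5729589623797621], [0.465580205871196, -0.3343383648782282, -0.8194223146043116]] [421.26334568685746, 348.2236973258879, 789.1677110777537]
```

View pics/scene0.png

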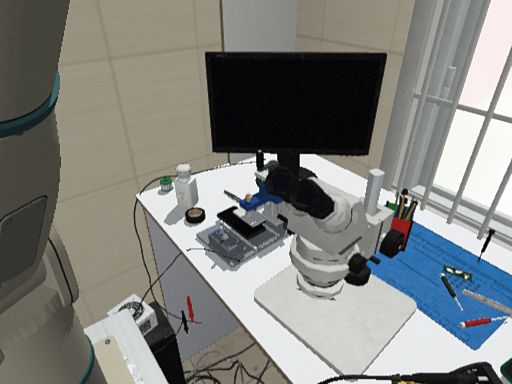

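View pics/side0.png

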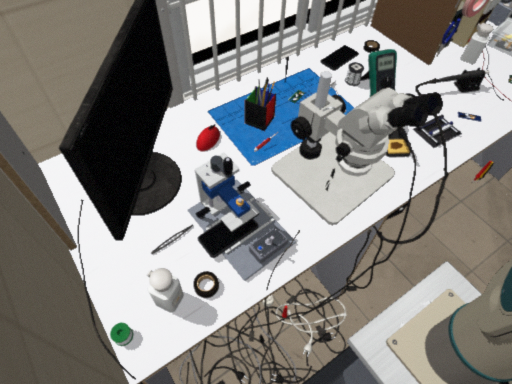

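Scene: press around (240,220) partly hidden by the microscope; side: press at (190–300, 155–275), phone at (228,233), crank black handle at (227,162). I'll enlarge both.

```bash
python3 - <<'E'
import cv2,numpy as np
a=cv2.imread("pics/side0.png")[150:280,180:305];b=cv2.imread("pics/scene0.png")[145:270,190:300]
a=cv2.resize(a,None,fx=4.2,fy=4.2,interpolation=cv2.INTER_CUBIC);b=cv2.resize(b,None,fx=2.4,fy=2.4,interpolation=cv2.INTER_CUBIC)
c=np.zeros((546,800,3),np.uint8);c[:a.shape[0],:a.shape[1]]=a;c[:b.shape[0],530:530+b.shape[1]]=b[:, :270]
cv2.imwrite("pics/crop0.png",c)
E
```

```text
(no output)
```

View pics/crop0.png

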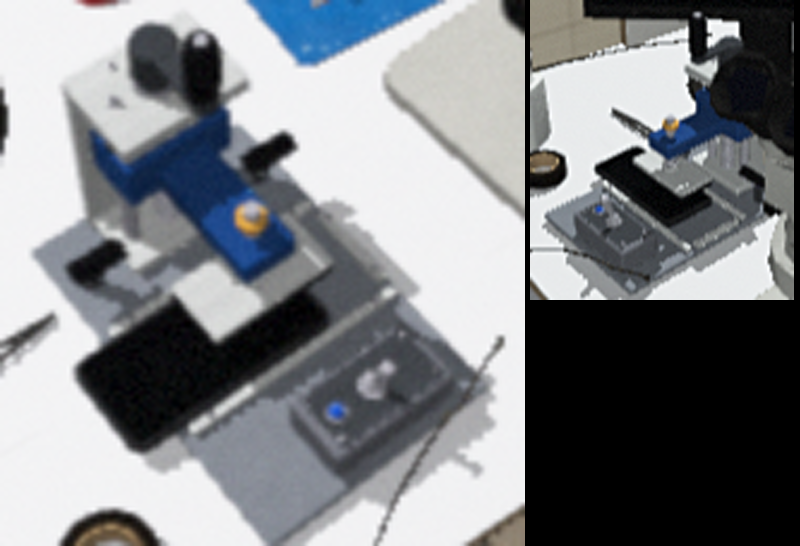

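Crop: side view shows plate corners front-left (275,543), front-right (492,378), rear-left (35,252), handle top (201,38), black phone left end corners (78,372),(140,450); scene crop shows the handle at (697,15–58).

```bash
cat > h.py <<'E'
import numpy as np,cv2
from scipy.optimize import least_squares
def ray(d,uv):
    c=-d["R"].T@d["t"]; v=d["R"].T@np.linalg.inv(d["K"])@np.array([uv[0],uv[1],1.]); return c,v/np.linalg.norm(v)
def onz(d,uv,z):
    c,v=ray(d,uv); return c+v*(z-c[2])/v[2]
def tri(*p):
    A=np.zeros((3,3));b=np.zeros(3)
    for d,uv in p:
        c,v=ray(d,uv);M=np.eye(3)-np.outer(v,v);A+=M;b+=M@c
    return np.linalg.solve(A,b)
def proj(d,X):
    q=(d["R"]@np.asarray(X,float).T).T+d["t"];q=q@d["K"].T;return q[:,:2]/q[:,2:]
def P(pose,X):
    x,y,a=pose;X=np.atleast_2d(X).astype(float);c,s=np.cos(a),np.sin(a)
    return np.c_[x+c*X[:,0]-s*X[:,1],y+s*X[:,0]+c*X[:,1],X[:,2]]
E
python3 - <<'E'
from h import *
S=dict(np.load("side0.npz"));C=dict(np.load("scene0.npz"))
cs=lambda u,v:(180+u/4.2-.4,150+v/4.2-.4)
cc=lambda u,v:(190+(u-530)/2.4-.3,145+v/2.4-.3)
obs=[(S,cs(275,543),(-120,80,12)),(S,cs(492,378),(-120,-80,12)),(S,cs(35,252),(120,80,12)),(S,cs(253,212),None),
(S,cs(201,40),(85,-45,232)),(C,cc(697,14),(85,-45,232)),(S,cs(377,375),(-98,-15,76))]
for d,uv,p in obs: print(p,onz(d,uv,p[2] if p else 130).round(1))
print("handle",tri((S,cs(201,40)),(C,cc(697,14))), "nut",tri((S,cs(253,207)),(C,cc(671,122))))
f=lambda q:np.concatenate([proj(d,P(q,p))[0]-uv for d,uv,p in obs if p])
r=least_squares(f,[550,250,.1],x_scale=[100,100,.1]);print(r.x,r.fun.round(1))
L=[onz(S,cs(u,v),20) for u,v in((82,375),(142,447))]
for l in L:
    dx=l[:2]-r.x[:2];c,s=np.cos(r.x[2]),np.sin(r.x[2]);print("phone left corner press:",c*dx[0]+s*dx[1],-s*dx[0]+c*dx[1])
E
```

```text
(-120, 80, 12) [376.5 271.6  12. ]
(-120, -80, 12) [389.2 112.2  12. ]
(120, 80, 12) [610.7 289.8  12. ]
None [496.8 205.5 130. ]
(85, -45, 232) [538.8 207.2 232. ]
(85, -45, 232) [539.7 207.7 232. ]
(-98, -15, 76) [403.1 188.6  76. ]
handle [538.9674596  207.11578832 232.19631125] nut [502.33492033 201.2797142  121.24034539]
[4.84599584e+02 2.19053525e+02 1.47635696e-01] [  2.3  10.1  -0.3   5.7  -5.4  10.4  -1.2 -15.3  16.8  -0.9   3.    4.7]
phone left corner press: 46.95873924128237 83.99991808280727
phone left corner press: -10.458987347921308 87.09469548191394
```

```bash
python3 - <<'E'
from h import *
S=dict(np.load("side0.npz"));C=dict(np.load("scene0.npz"))
cs=lambda u,v:(180+u/4.2-.4,150+v/4.2-.4)
obs=[(S,cs(275,543),(-120,80,12)),(S,cs(492,378),(-120,-80,12)),(S,cs(35,252),(120,80,12))]
f=lambda q:np.concatenate([proj(d,P(q,p))[0]-uv for d,uv,p in obs])
r=least_squares(f,[500,200,.08],x_scale=[100,100,.1]);q=r.x;print(q,r.fun.round(1))
for n,p in dict(hubtop=(85,0,187),shafttop=(85,0,158),hand_mx=(40,0,232),hand_my=(85,-45,232),tip=(-101,-15,80),stopfoot=(0,-71,12)).items():
    u=proj(S,P(q,p))[0]; w=proj(C,P(q,p))[0]; print(n,((u-[180,150]+.4)*4.2).round(),((w-[190,145]+.3)*2.4+[530,0]).round(), P(q,p)[0].round(1))
for uv in ((82,375),(142,447)):
    l=onz(S,cs(*uv),20);d=l[:2]-q[:2];c,s=np.cos(q[2]),np.sin(q[2]);print("phone L",c*d[0]+s*d[1],-s*d[0]+c*d[1])
print(onz(S,cs(155,45),187))
print("cam",[(-d["R"].T@d["t"]).round() for d in(S,C)])
E
```

```text
[5.01268085e+02 2.01182034e+02 8.05109440e-02] [ 0.5  0.4  0.4  0.3 -1.  -0.9]
hubtop [155.  37.] [731.  41.] [586. 208. 187.]
shafttop [158.  71.] [731.  64.] [586. 208. 158.]
hand_mx [203.  34.] [700.  15.] [541.1 204.4 232. ]
hand_my [221. -61.] [764.  16.] [589.6 163.2 232. ]
tip [395. 364.] [605. 199.] [401.8 178.1  80. ]
stopfoot [349. 249.] [716. 234.] [507.  130.4  12. ]
phone L 26.041535925409843 106.1146236293211
phone L -31.454464972753716 105.35117452103383
[581.16639898 210.77330725 187.        ]
cam [array([108., 453., 839.]), array([  77., -398.,  600.])]
```

Side crop shows the crank arm actually pointing to the operator (handle at press (40,0), z≈232 top triangulated), not -y; phone ~34.5 mm left of home. I'll locate the loose neighbours and work out the approach.

```bash
cat >> h.py <<'E'
Q=np.array([501.3,201.2,.0805])
def inv(X,Q=Q):
    d=np.asarray(X,float)[...,:2]-Q[:2];c,s=np.cos(Q[2]),np.sin(Q[2])
    return np.array([c*d[0]+s*d[1],-s*d[0]+c*d[1],X[2]])
def st():
    from cell import monitor
    s=monitor.read_state();print("t%.2f"%s["clock"],"press",inv(s["eef_pos"]).round(1),"yaw-press",round(s["tool_rot"][2]-Q[2],4),"rp",s["tool_rot"][:2].round(3),"F",s["force"].round(1),"w",round(s["width"],1),"gf",round(s["gripper_force"],1));return s
E
python3 - <<'E'
from h import *
S=dict(np.load("side0.npz"))
for n,uv,z in(("tape",(206,284),10),("tw end",(193,226),4),("tw far",(153,252),4),("bottle cap",(163,274),120),("bottle foot",(170,308),0)): print(n,inv(onz(S,uv,z)).round())
st()
print(inv([400,-300,0]),inv([480,0,0]))
E
```

```text
tape [-73. 156.  10.]
tw end [73. 94.  4.]
tw far [ 73. 208.   4.]
bottle cap [-42. 228. 120.]
bottle foot [-64. 248.   0.]
t0.10 press [-310.1 -776.2  230.5] yaw-press 0.3223 rp [-3.14  0.  ] F [-0.8 -0.2 -0.3] w 85.4 gf 0.0
[-141.27499066 -491.43108064    0.        ] [ -37.41013526 -198.83564011    0.        ]
```

Emit:
drive_tool(motion=[{"fingers":0,"linear":[0,0,-0.04],"twist":0.1075},{"fingers":0,"linear":[0,0,-0.04],"twist":0.1075},{"fingers":0,"linear":[0,0,-0.04],"twist":0.1075},{"fingers":0,"linear":[0,0,-0.04],"twist":0},{"fingers":0,"linear":[0,0,-0.04],"twist":0}])

```text
clock: 0.52
eef_pos: [254.7, -597.4, 433.0]
tool_rot: [-3.141, 0.0, 0.08]
force: [0.6, -1.0, -0.6]
width: 25.8
gripper_force: 0.0
```

Emit:
drive_tool(motion=[{"fingers":0,"linear":[0.017,-0.0285,-0.02],"twist":0},{"fingers":0,"linear":[0.017,-0.0285,-0.02],"twist":0},{"fingers":0,"linear":[0.017,-0.0285,0],"twist":0},{"fingers":0,"linear":[0.017,-0.0285,0],"twist":0},{"fingers":0,"linear":[0.017,-0.0285,0],"twist":0}])

```text
clock: 0.93
eef_pos: [328.5, -447.6, 471.3]
tool_rot: [-3.142, -0.0, 0.08]
force: [0.5, -0.4, -0.3]
width: 0.2
gripper_force: 0.0
```

Tracks well. Continue over the microscope.

Emit:
drive_tool(motion=[{"fingers":0,"linear":[0.017,-0.0285,0],"twist":0},{"fingers":0,"linear":[0.017,-0.0285,0],"twist":0},{"fingers":0,"linear":[0.017,-0.0285,0],"twist":0},{"fingers":0,"linear":[0.017,-0.0285,0],"twist":0},{"fingers":0,"linear":[0.017,-0.0285,0],"twist":0}])

```text
clock: 1.35
eef_pos: [401.6, -298.5, 471.1]
tool_rot: [-3.141, 0.0, 0.08]
force: [0.4, -0.7, 0.2]
width: 0.1
gripper_force: 0.0
```

Emit:
drive_tool(motion=[{"fingers":0,"linear":[0.0116,-0.0325,0],"twist":0},{"fingers":0,"linear":[0.0116,-0.0325,0],"twist":0},{"fingers":0,"linear":[0.0116,-0.0325,0],"twist":0},{"fingers":0,"linear":[0.0116,-0.0325,0],"twist":0},{"fingers":0,"linear":[0.0116,-0.0325,0],"twist":0}])

```text
clock: 1.77
eef_pos: [446.0, -131.9, 471.1]
tool_rot: [-3.142, 0.0, 0.08]
force: [0.9, 0.2, 0.0]
width: -0.0
gripper_force: 0.0
```

Emit:
drive_tool(motion=[{"fingers":0,"linear":[0.0116,-0.0325,0],"twist":0},{"fingers":0,"linear":[0.0116,-0.0325,0],"twist":0},{"fingers":0,"linear":[0.0116,-0.0325,0],"twist":0},{"fingers":0,"linear":[0.0116,-0.0325,0],"twist":0},{"fingers":0,"linear":[0.0033,-0.0335,0],"twist":0}])

```text
clock: 2.18
eef_pos: [483.3, 34.9, 470.7]
tool_rot: [-3.142, 0.0, 0.08]
force: [0.7, -0.4, -0.4]
width: 0.0
gripper_force: 0.0
```

Emit:
drive_tool(motion=[{"fingers":0,"linear":[0.0033,-0.0335,0],"twist":0},{"fingers":0,"linear":[0.0033,-0.0335,0],"twist":0},{"fingers":0,"linear":[0.0033,-0.0335,0],"twist":0},{"fingers":0,"linear":[0.0033,-0.0335,0],"twist":0},{"fingers":0,"linear":[0.0033,-0.0335,0],"twist":0}])

```text
clock: 2.6
eef_pos: [485.2, 203.0, 471.0]
tool_rot: [3.141, 0.001, 0.08]
force: [1.1, -0.8, -0.1]
width: 0.1
gripper_force: 0.0
```

Emit:
drive_tool(motion=[{"fingers":0,"linear":[0.0033,-0.0335,0.02],"twist":0},{"fingers":0,"linear":[0.0033,-0.0335,0.02],"twist":0},{"fingers":0,"linear":[0.0033,-0.0335,0.02],"twist":0},{"fingers":0,"linear":[0.0033,-0.0335,0.02],"twist":0},{"fingers":0,"linear":[0,0,0],"twist":0}])

```text
clock: 3.02
eef_pos: [483.8, 342.7, 386.0]
tool_rot: [-3.14, 0.009, 0.09]
force: [-1.5, 0.1, 0.0]
width: 0.2
gripper_force: 0.0
```

```bash
python3 - <<'E'
from h import *
from cell import cams
st()
a=[]
for n in("side","wrist"):
    d=cams.get_image(n);np.savez(n+"1.npz",**d);a.append(d["color"])
c=np.zeros((400,800,3),np.uint8)
c[:400,:400]=cv2.resize(a[0][140:290,160:310],(400,400),interpolation=cv2.INTER_CUBIC);c[:300,400:]=cv2.resize(a[1],(400,300),interpolation=cv2.INTER_AREA)
cv2.imwrite("pics/v1.png",c)
E
```

```text
t3.02 press [ -6.1 142.4 386. ] yaw-press 0.0094 rp [-3.14   0.009] F [-1.5  0.1  0. ] w 0.2 gf 0.0
```

View pics/v1.png

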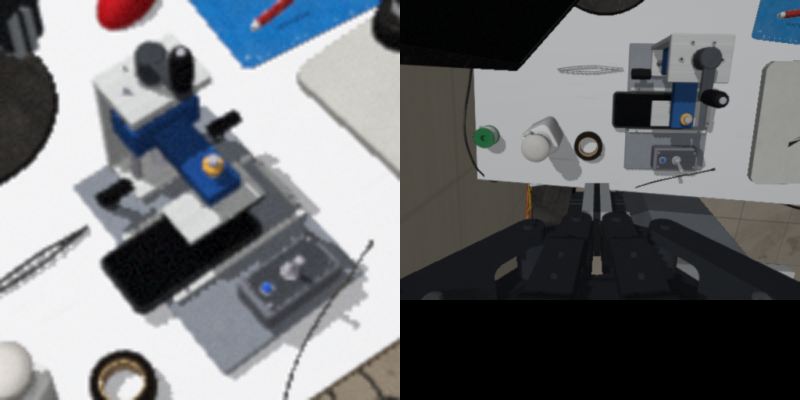

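Left: side view as before, hand not in frame. Right (wrist): phone left end at (612,110), hub (708,58), handle (714,99), toggle (676,160), tape (588,146), bottle (537,145), cable in front of box.

```bash
python3 - <<'E'
from h import *
W=dict(np.load("wrist1.npz"));S=dict(np.load("side1.npz"))
w=lambda u,v:((u-400)*1.28,v*1.28)
for n,p in dict(FL=(-120,80,12),RL=(120,80,12),hub=(85,0,187),hand=(40,0,232),tip=(-101,-15,80),box=(-90,-15,41),phL=(0,105.5,20)).items():
    print(n,(proj(W,P(Q,p))[0]/1.28+[400,0]).round(1))
for uv in((612,94),(612,125)): print("phone",inv(onz(W,w(*uv),20)).round(1))
print("tape",inv(onz(W,w(588,146),19)).round(), "cap",inv(onz(W,w(536,149),129)).round(), "tw",inv(onz(W,w(558,70),4)).round(),inv(onz(W,w(623,70),4)).round())
print("hub",inv(onz(W,w(708,58),187)).round(1),"handtop",inv(onz(W,w(722,100),232)).round(1))
s2=lambda u,v:(160+u/400*150-.3,140+v/400*150-.3)
print("phone tri",inv(tri((S,s2(103,268)),(W,w(613,95)))),inv(tri((S,s2(143,310)),(W,w(614,125)))),"hand tri",inv(tri((S,s2(181,52)),(W,w(722,100)))), "tip", inv(tri((S,s2(290,265)),(W,w(677,160)))))
E
```

```text
FL [625.1 169.1]
RL [629.8  42.9]
hub [712.2  57.7]
hand [724.2  98.8]
tip [682.8 172.2]
box [677.1 159.7]
phL [614.3 110.5]
phone [ 30.5 110.4  20. ]
phone [-27.7 109.2  20. ]
tape [-70. 155.  19.] cap [-46. 232. 129.] tw [ 73. 212.   4.] [74. 90.  4.]
hub [ 84.7   5.  187. ] handtop [ 38.7   2.2 232. ]
phone tri [ 28.10434681 107.99191148  12.16502666] [-28.81938336 104.57295239  14.45940496] hand tri [ 38.57915497   1.86384231 230.54191002] tip [-88.20649449 -12.70787485  48.80071966]
```

Emit:
drive_tool(motion=[{"fingers":0,"linear":[0.002,0.004,0.04],"twist":0},{"fingers":0,"linear":[0,0,0.04],"twist":0},{"fingers":0,"linear":[0,0,0.04],"twist":0},{"fingers":0,"linear":[0,0,0.04],"twist":0},{"fingers":0,"linear":[0,0,0.04],"twist":0}])

```text
clock: 3.53
eef_pos: [491.7, 330.6, 191.0]
tool_rot: [-3.142, -0.003, 0.078]
force: [1.4, 0.5, -1.2]
width: 0.2
gripper_force: 0.0
```

Emit:
drive_tool(motion=[{"fingers":0,"linear":[0,0,0.04],"twist":0},{"fingers":0,"linear":[0,0,0.04],"twist":0},{"fingers":0,"linear":[0,0,0.04],"twist":0},{"fingers":0,"linear":[0,0,0.02],"twist":0},{"fingers":0,"linear":[0,0,0],"twist":0}])

```text
clock: 3.95
eef_pos: [488.9, 328.6, 47.5]
tool_rot: [3.136, 0.006, 0.078]
force: [0.1, -0.5, 0.3]
width: 0.4
gripper_force: 0.0
```

```bash
python3 -c "
from h import *
st()"
```

```text
t3.95 press [ -2.1 128.   47.5] yaw-press -0.0022 rp [3.136 0.006] F [ 0.1 -0.5  0.3] w 0.4 gf 0.0
```

Emit:
drive_tool(motion=[{"fingers":0,"linear":[0,-0.004,0.015],"twist":0},{"fingers":0,"linear":[0,0,0.015],"twist":0},{"fingers":0,"linear":[0,0,0],"twist":0},{"fingers":0,"linear":[0,0,0],"twist":0}])

```text
clock: 4.28
eef_pos: [491.3, 335.9, 22.8]
tool_rot: [-3.142, -0.002, 0.079]
force: [-0.0, -0.8, 0.1]
width: 0.0
gripper_force: 0.0
```

```bash
python3 -c "
from h import *
st()"
```

```text
t4.28 press [  0.9 135.1  22.8] yaw-press -0.0014 rp [-3.142e+00 -2.000e-03] F [-0.  -0.8  0.1] w 0.0 gf 0.0
```

Emit:
drive_tool(motion=[{"fingers":0,"linear":[-0.003,0,0.0065],"twist":0},{"fingers":0,"linear":[0,0.004,0],"twist":0},{"fingers":0,"linear":[0,0.004,0],"twist":0},{"fingers":0,"linear":[0,0.004,0],"twist":0},{"fingers":0,"linear":[0,0.004,0],"twist":0}])

```text
clock: 4.7
eef_pos: [488.7, 319.5, 15.3]
tool_rot: [3.142, -0.001, 0.08]
force: [0.4, -0.4, 0.6]
width: -0.1
gripper_force: 0.0
```

Emit:
drive_tool(motion=[{"fingers":0,"linear":[0,0.004,0],"twist":0},{"fingers":0,"linear":[0,0.004,0],"twist":0},{"fingers":0,"linear":[0,0.004,0],"twist":0},{"fingers":0,"linear":[0,0.004,0],"twist":0},{"fingers":0,"linear":[0,0,0],"twist":0}])

```text
clock: 5.12
eef_pos: [490.0, 303.7, 15.0]
tool_rot: [-3.142, -0.0, 0.08]
force: [0.4, 0.2, 0.9]
width: -0.4
gripper_force: 0.2
```

```bash
python3 -c "
from h import *
st()"
```

```text
t5.12 press [ -3. 103.  15.] yaw-press -0.0008 rp [-3.142 -0.   ] F [0.4 0.2 0.9] w -0.4 gf 0.2
```

Emit:
drive_tool(motion=[{"fingers":0,"linear":[0,0.003,0],"twist":0},{"fingers":0,"linear":[0,0.003,0],"twist":0},{"fingers":0,"linear":[0,0.003,0],"twist":0},{"fingers":0,"linear":[0,0.002,0],"twist":0},{"fingers":0,"linear":[0,0.002,0],"twist":0}])

```text
clock: 5.53
eef_pos: [490.8, 291.4, 15.0]
tool_rot: [-3.141, -0.0, 0.08]
force: [0.7, 2.9, 2.4]
width: 0.0
gripper_force: 1.5
```

Emit:
drive_tool(motion=[{"fingers":0,"linear":[0,0.001,0],"twist":0},{"fingers":0,"linear":[0,0.001,0],"twist":0},{"fingers":0,"linear":[0,0.001,0],"twist":0},{"fingers":0,"linear":[0,0.001,0],"twist":0},{"fingers":0,"linear":[0,0,0],"twist":0}])

```text
clock: 5.95
eef_pos: [491.1, 287.2, 14.9]
tool_rot: [-3.142, -0.0, 0.08]
force: [-0.5, 1.8, 2.2]
width: -0.2
gripper_force: 1.5
```

```bash
python3 - <<'E'
from h import *
from cell import cams
st()
a=[]
for n in("side","wrist"):
    d=cams.get_image(n);np.savez(n+"2.npz",**d);a.append(d["color"])
c=np.zeros((400,800,3),np.uint8)
c[:400,:400]=cv2.resize(a[0][140:290,160:310],(400,400),interpolation=cv2.INTER_CUBIC);c[:300,400:]=cv2.resize(a[1],(400,300),interpolation=cv2.INTER_AREA)
cv2.imwrite("pics/v2.png",c)
E
```

```text
t5.95 press [-3.3 86.5 14.9] yaw-press -0.0003 rp [-3.142 -0.   ] F [-0.5  1.8  2.2] w -0.2 gf 1.5
```

View pics/v2.png

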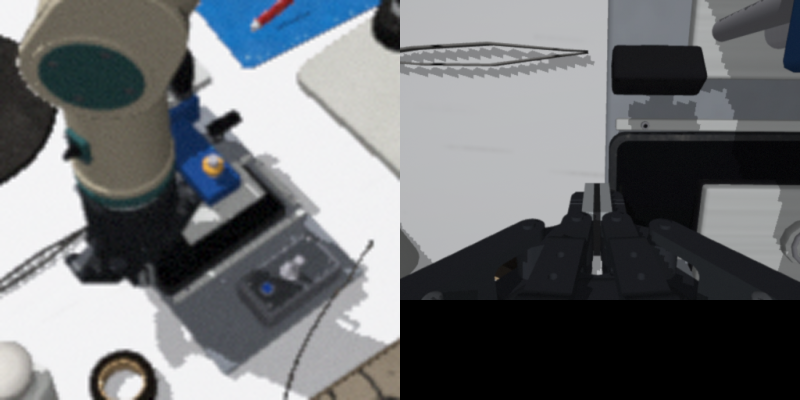

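Wrist view: the fingertips touch the phone's left end (611,200), which lies about over the plate's left edge; some 7 mm to go.

Emit:
drive_tool(motion=[{"fingers":0,"linear":[0,0.001,0],"twist":0},{"fingers":0,"linear":[0,0.001,0],"twist":0},{"fingers":0,"linear":[0,0.001,0],"twist":0},{"fingers":0,"linear":[0,0.001,0],"twist":0},{"fingers":0,"linear":[0,0.001,0],"twist":0}])

```text
clock: 6.47
eef_pos: [491.4, 282.1, 14.8]
tool_rot: [3.141, 0.0, 0.08]
force: [-0.6, 5.6, 2.5]
width: 0.1
gripper_force: 1.2
```

Emit:
drive_tool(motion=[{"fingers":0,"linear":[0,0.001,0],"twist":0},{"fingers":0,"linear":[0,0.001,0],"twist":0},{"fingers":0,"linear":[0,0.0005,0],"twist":0}])

```text
clock: 6.72
eef_pos: [491.3, 282.4, 15.0]
tool_rot: [-3.138, -0.001, 0.082]
force: [-0.9, 9.8, 0.8]
width: 0.2
gripper_force: 0.0
```

```bash
python3 -c "
from h import *
st()"
```

```text
t6.72 press [-3.4 81.7 15. ] yaw-press 0.0011 rp [-3.138e+00 -1.000e-03] F [-0.9  9.8  0.8] w 0.2 gf 0.0
```

Emit:
drive_tool(motion=[{"fingers":0,"linear":[0,0.001,0],"twist":0},{"fingers":0,"linear":[0,0.001,0],"twist":0},{"fingers":0,"linear":[0,0,0],"twist":0}])

```text
clock: 6.97
eef_pos: [491.3, 282.6, 15.2]
tool_rot: [-3.135, -0.002, 0.083]
force: [-2.9, 11.5, 1.2]
width: 0.2
gripper_force: 0.0
```

```bash
python3 -c "
from h import *
st()"
```

```text
t6.97 press [-3.4 81.9 15.2] yaw-press 0.0024 rp [-3.135e+00 -2.000e-03] F [-2.9 11.5  1.2] w 0.2 gf 0.0
```

Home and firm (no further motion as force rises to ~12 N). Back off, rise, go above the handle with fingers half open.

Emit:
drive_tool(motion=[{"fingers":0,"linear":[0,-0.005,0],"twist":0},{"fingers":0,"linear":[0,-0.02,0],"twist":0},{"fingers":0,"linear":[0,0,-0.03],"twist":0},{"fingers":0,"linear":[0,0,-0.04],"twist":0},{"fingers":0,"linear":[0,0,-0.04],"twist":0}])

```text
clock: 7.38
eef_pos: [488.2, 300.2, 124.2]
tool_rot: [3.137, 0.005, 0.08]
force: [1.5, 0.1, 0.5]
width: -0.1
gripper_force: 0.0
```

Emit:
drive_tool(motion=[{"fingers":0.7,"linear":[0,0,-0.04],"twist":0},{"fingers":0.7,"linear":[0,0,-0.04],"twist":0},{"fingers":0.7,"linear":[0,0,-0.04],"twist":0},{"fingers":0.7,"linear":[0,0,-0.04],"twist":0},{"fingers":0.7,"linear":[0.01,0.02,-0.025],"twist":0}])

```text
clock: 7.8
eef_pos: [499.2, 286.9, 313.8]
tool_rot: [-3.138, -0.001, 0.086]
force: [0.5, 1.5, 0.6]
width: 59.2
gripper_force: 0.0
```

Emit:
drive_tool(motion=[{"fingers":0.7,"linear":[0.01,0.025,0],"twist":0},{"fingers":0.7,"linear":[0.01,0.025,0],"twist":0},{"fingers":0.7,"linear":[0.01,0.025,0],"twist":0},{"fingers":0.7,"linear":[0,0,0],"twist":0},{"fingers":0.7,"linear":[0,0,0],"twist":0}])

```text
clock: 8.22
eef_pos: [537.5, 207.2, 308.8]
tool_rot: [3.138, 0.003, 0.074]
force: [-0.7, 0.2, -0.2]
width: 59.5
gripper_force: 0.0
```

```bash
python3 - <<'E'
from h import *
from cell import cams
st()
a=[]
for n in("side","wrist"):
    d=cams.get_image(n);np.savez(n+"3.npz",**d);a.append(d["color"])
c=np.zeros((400,800,3),np.uint8)
c[:400,:400]=cv2.resize(a[0][140:290,160:310],(400,400),interpolation=cv2.INTER_CUBIC);c[:300,400:]=cv2.resize(a[1],(400,300),interpolation=cv2.INTER_AREA)
cv2.imwrite("pics/v3.png",c)
E
```

```text
t8.22 press [ 36.6   3.1 308.8] yaw-press -0.0061 rp [3.138e+00 3.000e-03] F [-0.7  0.2 -0.2] w 59.5 gf 0.0
```

View pics/v3.png

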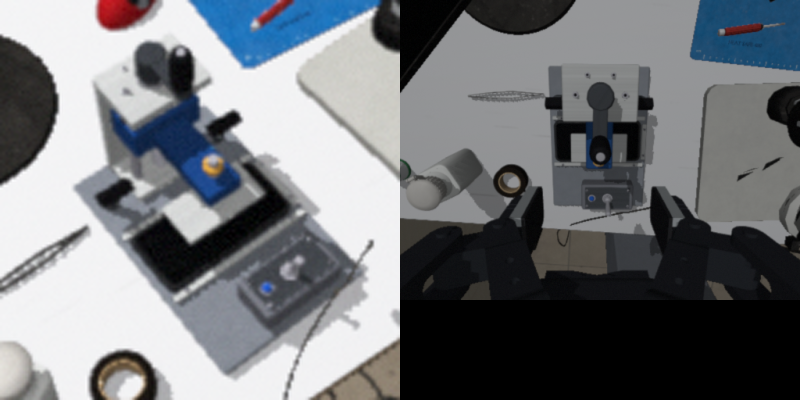

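Wrist view: hub (600,95), handle top (600,156), arm pointing straight to the operator; phone between guides with both ends flush; tape/tweezers/bottle undisturbed.

```bash
python3 - <<'E'
from h import *
W=dict(np.load("wrist3.npz"));W1=dict(np.load("wrist1.npz"));S=dict(np.load("side3.npz"))
w=lambda u,v:((u-400)*1.28,v*1.28)
g=cv2.cvtColor(W["color"],cv2.COLOR_BGR2GRAY)
m=((g>60)&(g<110)).astype(np.uint8); 
c=cv2.HoughCircles(cv2.medianBlur(g,3),cv2.HOUGH_GRADIENT,1,20,param1=80,param2=12,minRadius=12,maxRadius=22)
for x,y,r in c[0]:
    if 235<x<280 and 100<y<220: print(x,y,r)
for n,uv,z in(("hub",w(600,94),187),("hand",w(600.5,156),232)): print(n,inv(onz(W,uv,z)).round(1))
print("tri hub",inv(tri((W,w(600,94)),(W1,w(708,58)))),"hand",inv(tri((W,w(600.5,156)),(W1,w(722,100)))))
for n,p in dict(FL=(-120,80,12),RL=(120,80,12),FR=(-120,-80,12),hub=(85,0,187),hand=(40,0,232)).items():
    print(n,(proj(W,P(Q,p))[0]/1.28+[400,0]).round(1))
# pad light blob in side
cv2.imwrite("side3.png",S["color"])
# left phone end
for uv in((555,125),(555,158)): print("phone/left",inv(onz(W,w(*uv),20)).round(1))
E
```

```text
255.5 123.5 18.8
256.5 195.5 14.4
hub [ 87.8   1.6 187. ]
hand [ 38.9   1.8 232. ]
tri hub [ 86.20381564   1.20111938 176.42038325] hand [ 38.61379344   1.74485357 230.98728413]
FL [555.1 206. ]
RL [548.2  65.9]
FR [644.2 205.7]
hub [601.7  96.9]
hand [602.6 154.8]
phone/left [28.4 72.4 20. ]
phone/left [-27.4  74.9  20. ]
```

Emit:
drive_tool(motion=[{"fingers":0.7,"linear":[0,0,0.03],"twist":0},{"fingers":0.7,"linear":[0,0,0.03],"twist":0},{"fingers":0.7,"linear":[0,0,0],"twist":0},{"fingers":0.7,"linear":[0,0,0],"twist":0}])

```text
clock: 8.65
eef_pos: [535.7, 211.7, 248.8]
tool_rot: [3.14, 0.004, 0.082]
force: [0.4, -0.4, -0.4]
width: 60.0
gripper_force: 0.0
```

```bash
python3 -c "
from h import *
st()"
```

```text
t8.65 press [ 35.1   7.7 248.8] yaw-press 0.0016 rp [3.14  0.004] F [ 0.4 -0.4 -0.4] w 60.0 gf 0.0
```

Emit:
drive_tool(motion=[{"fingers":0.7,"linear":[0.0045,0.006,0],"twist":0},{"fingers":0.7,"linear":[0,0,0.027],"twist":0},{"fingers":0.7,"linear":[0,0,0.027],"twist":0},{"fingers":0.7,"linear":[0,0,0],"twist":0},{"fingers":0.7,"linear":[0,0,0],"twist":0}])

```text
clock: 9.07
eef_pos: [542.6, 205.5, 196.6]
tool_rot: [3.141, 0.0, 0.08]
force: [0.4, -0.1, -0.4]
width: 59.6
gripper_force: 0.0
```

```bash
python3 -c "
from h import *
st()"
```

```text
t9.07 press [ 41.5   1.  196.6] yaw-press -0.0003 rp [3.141 0.   ] F [ 0.4 -0.1 -0.4] w 59.6 gf 0.0
```

Emit:
drive_tool(motion=[{"fingers":0.2,"linear":[-0.0015,-0.0005,0],"twist":0},{"fingers":0.1,"linear":[0,0,0],"twist":0},{"fingers":0,"linear":[0,0,0],"twist":0},{"fingers":0,"linear":[0,0,0],"twist":0},{"fingers":0,"linear":[0,0,0],"twist":0}])

```text
clock: 9.48
eef_pos: [541.3, 206.5, 197.4]
tool_rot: [-3.141, -0.002, 0.08]
force: [-1.4, -0.3, 6.8]
width: 18.2
gripper_force: 58.4
```

```bash
python3 - <<'E'
from h import *
st()
# chord moves for clockwise turn from -x, 24 per turn, in tool axes (x, -y), mm
R=45;a=np.pi-np.arange(25)*2*np.pi/24
x,y=R*np.cos(a),R*np.sin(a)
print(np.c_[np.diff(x),-np.diff(y)].round(1).tolist())
E
```

```text
t9.48 press [ 40.3   2.1 197.4] yaw-press -0.0001 rp [-3.141e+00 -2.000e-03] F [-1.4 -0.3  6.8] w 18.2 gf 58.4
[[1.5, -11.6], [4.5, -10.9], [7.2, -9.3], [9.3, -7.2], [10.9, -4.5], [11.6, -1.5], [11.6, 1.5], [10.9, 4.5], [9.3, 7.2], [7.2, 9.3], [4.5, 10.9], [1.5, 11.6], [-1.5, 11.6], [-4.5, 10.9], [-7.2, 9.3], [-9.3, 7.2], [-10.9, 4.5], [-11.6, 1.5], [-11.6, -1.5], [-10.9, -4.5], [-9.3, -7.2], [-7.2, -9.3], [-4.5, -10.9], [-1.5, -11.6]]
```

Emit:
drive_tool(motion=[{"fingers":0,"linear":[0.0015,-0.0116,0],"twist":0},{"fingers":0,"linear":[0.0045,-0.0109,0],"twist":0},{"fingers":0,"linear":[0,0,0],"twist":0}])

```text
clock: 9.73
eef_pos: [546.8, 230.9, 197.4]
tool_rot: [-3.14, -0.005, 0.082]
force: [0.0, 1.1, 7.5]
width: 18.6
gripper_force: 59.0
```

```bash
python3 -c "
from h import *
st()"
```

```text
t9.73 press [ 47.8  26.  197.4] yaw-press 0.0013 rp [-3.14  -0.005] F [0.  1.1 7.5] w 18.6 gf 59.0
```

Emit:
drive_tool(motion=[{"fingers":0,"linear":[0.0072,-0.0093,0],"twist":0},{"fingers":0,"linear":[0.0093,-0.0072,0],"twist":0},{"fingers":0,"linear":[0.0109,-0.0045,0],"twist":0},{"fingers":0,"linear":[0.0116,-0.0015,0],"twist":0}])

```text
clock: 10.07
eef_pos: [582.5, 254.6, 197.8]
tool_rot: [3.141, -0.002, 0.081]
force: [-1.9, -1.5, 11.8]
width: 17.8
gripper_force: 59.8
```

Emit:
drive_tool(motion=[{"fingers":0,"linear":[0.0116,0.0015,0],"twist":0},{"fingers":0,"linear":[0.0109,0.0045,0],"twist":0},{"fingers":0,"linear":[0.0093,0.0072,0],"twist":0},{"fingers":0,"linear":[0.0072,0.0093,0],"twist":0},{"fingers":0,"linear":[0.0045,0.0109,0],"twist":0}])

```text
clock: 10.48
eef_pos: [629.2, 226.3, 198.4]
tool_rot: [-3.138, -0.003, 0.081]
force: [-1.6, 0.8, 10.7]
width: 18.0
gripper_force: 59.5
```

```bash
python3 -c "
from h import *
st()"
```

```text
t10.48 press [129.5  14.7 198.4] yaw-press 0.0004 rp [-3.138e+00 -3.000e-03] F [-1.6  0.8 10.7] w 18.0 gf 59.5
```

Emit:
drive_tool(motion=[{"fingers":0,"linear":[0.0015,0.0116,0],"twist":0},{"fingers":0,"linear":[-0.0015,0.0116,0],"twist":0},{"fingers":0,"linear":[-0.0045,0.0109,0],"twist":0},{"fingers":0,"linear":[-0.0072,0.0093,0],"twist":0},{"fingers":0,"linear":[-0.0093,0.0072,0],"twist":0}])

```text
clock: 10.9
eef_pos: [613.5, 172.4, 198.5]
tool_rot: [-3.14, -0.006, 0.079]
force: [0.7, 1.0, 9.5]
width: 17.9
gripper_force: 59.3
```

Emit:
drive_tool(motion=[{"fingers":0,"linear":[-0.0109,0.0045,0],"twist":0},{"fingers":0,"linear":[-0.0116,0.0015,0],"twist":0},{"fingers":0,"linear":[-0.0116,-0.0015,0],"twist":0},{"fingers":0,"linear":[-0.0109,-0.0045,0],"twist":0},{"fingers":0,"linear":[-0.0093,-0.0072,0],"twist":0}])

```text
clock: 11.32
eef_pos: [557.6, 174.3, 197.7]
tool_rot: [-3.142, -0.004, 0.078]
force: [2.7, 0.2, 5.5]
width: 18.2
gripper_force: 59.0
```

Emit:
drive_tool(motion=[{"fingers":0,"linear":[-0.0072,-0.0093,0],"twist":0},{"fingers":0,"linear":[-0.0045,-0.0109,0],"twist":0},{"fingers":0,"linear":[-0.0015,-0.0116,0],"twist":0},{"fingers":0,"linear":[0,0,0],"twist":0}])

```text
clock: 11.65
eef_pos: [541.3, 208.4, 197.3]
tool_rot: [-3.139, -0.004, 0.083]
force: [-0.3, 1.4, 6.7]
width: 17.8
gripper_force: 59.0
```

```bash
python3 - <<'E'
from h import *
from cell import cams
st()
a=[]
for n in("side","scene"):
    d=cams.get_image(n);np.savez(n+"4.npz",**d);a.append(d["color"])
b=np.load("side3.npz")["color"]
c=np.zeros((400,800,3),np.uint8)
c[:400,:400]=cv2.resize(a[0][140:290,160:310],(400,400),interpolation=cv2.INTER_CUBIC);c[:400,400:]=cv2.resize(a[1][145:265,185:305],(400,400),interpolation=cv2.INTER_CUBIC)
cv2.imwrite("pics/v4.png",c)
E
```

```text
t11.65 press [ 40.5   4.  197.3] yaw-press 0.0024 rp [-3.139 -0.004] F [-0.3  1.4  6.7] w 17.8 gf 59.0
```

View pics/v4.png

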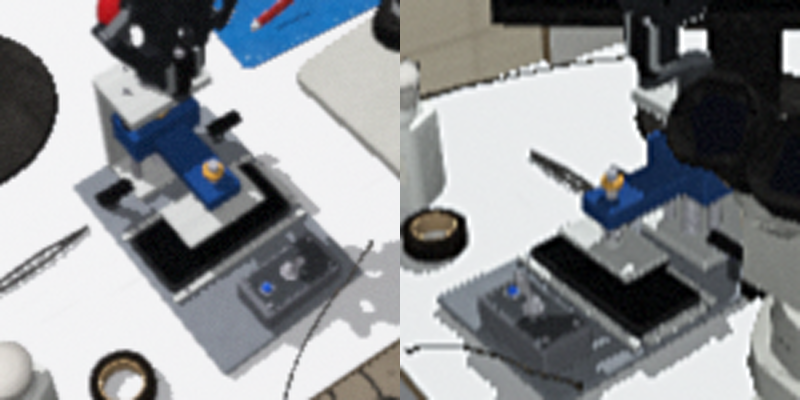

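Side/scene: one turn made, pad lower; pad front-left top corner at side crop (192,250), scene crop (563,238); crank still seated, nothing else moved.

```bash
cat >> h.py <<'E'
def nutpad(i):
    # track pad bright blob & brass nut & blue arm in side view via templates from side3
    a=cv2.cvtColor(np.load("side3.npz")["color"],cv2.COLOR_BGR2GRAY).astype(np.float32)
    b=cv2.cvtColor(np.load(f"side{i}.npz")["color"],cv2.COLOR_BGR2GRAY).astype(np.float32)
    return a,b
E
python3 - <<'E'
from h import *
S=dict(np.load("side4.npz"));C=dict(np.load("scene4.npz"));S3=dict(np.load("side3.npz"))
s2=lambda u,v:(160+u/400*150-.3,140+v/400*150-.3)
c2=lambda u,v:(185+(u-400)*.3-.3,145+v*.3-.3)
print("padFL",inv(tri((S,s2(192,250)),(C,c2(563,238)))), "padFR? side/scene",inv(tri((S,s2(263,210)),(C,c2(632,283)))))
for z in(32,36,40,44,48,52,56,60): print(z,[((proj(d,P(Q,(-22,42,z)))[0]-o)/k+[e,0]).round(1).tolist() for d,o,k,e in((S,[160,140],.375,0),(C,[185,145],.3,400))])
# brass mask
for d,n in((S3,"3"),(S,"4")):
    h=cv2.cvtColor(d["color"],cv2.COLOR_BGR2HSV);m=cv2.inRange(h,(8,110,110),(28,255,255));m[:200]*=1
    m[:190]=0;m[225:]=0;m[:,:220]=0;m[:,260:]=0
    M=cv2.moments(m,True);print(n,M["m00"],M["m10"]/M["m00"],M["m01"]/M["m00"])
print("px/mm nut",proj(S,P(Q,(0,0,120)))[0]-proj(S,P(Q,(0,0,112)))[0],"pad",proj(S,P(Q,(0,0,50)))[0]-proj(S,P(Q,(0,0,42)))[0])
E
```

```text
padFL [-19.56121161  42.36077707  41.44397016] padFR? side/scene [-20.12231083 -36.43459271  38.3813109 ]
32 [[193.2, 255.2], [559.7, 248.3]]
36 [[193.1, 253.1], [559.5, 244.3]]
40 [[193.0, 250.9], [559.3, 240.4]]
44 [[192.8, 248.8], [559.1, 236.4]]
48 [[192.7, 246.6], [558.9, 232.4]]
52 [[192.6, 244.5], [558.7, 228.3]]
56 [[192.5, 242.3], [558.5, 224.3]]
60 [[192.4, 240.1], [558.3, 220.2]]
3 21.0 239.04761904761904 202.61904761904762
4 23.0 239.1304347826087 204.43478260869566
px/mm nut [-0.02915238 -1.91970394] pad [-0.0256216  -1.68719951]
```

Emit:
drive_tool(motion=[{"fingers":0,"linear":[0.0015,-0.0116,0],"twist":0},{"fingers":0,"linear":[0.0045,-0.0109,0],"twist":0},{"fingers":0,"linear":[0.0072,-0.0093,0],"twist":0},{"fingers":0,"linear":[0.0093,-0.0072,0],"twist":0}])

```text
clock: 12.08
eef_pos: [560.4, 246.3, 197.4]
tool_rot: [3.141, -0.001, 0.08]
force: [-0.8, -2.1, 10.8]
width: 17.9
gripper_force: 59.7
```

Emit:
drive_tool(motion=[{"fingers":0,"linear":[0.0109,-0.0045,0],"twist":0},{"fingers":0,"linear":[0.0116,-0.0015,0],"twist":0},{"fingers":0,"linear":[0.0116,0.0015,0],"twist":0},{"fingers":0,"linear":[0.0109,0.0045,0],"twist":0}])

```text
clock: 12.42
eef_pos: [605.5, 250.8, 198.0]
tool_rot: [-3.141, -0.001, 0.081]
force: [-2.6, -0.2, 13.6]
width: 17.9
gripper_force: 60.0
```

Emit:
drive_tool(motion=[{"fingers":0,"linear":[0.0093,0.0072,0],"twist":0},{"fingers":0,"linear":[0.0072,0.0093,0],"twist":0},{"fingers":0,"linear":[0.0045,0.0109,0],"twist":0},{"fingers":0,"linear":[0.0015,0.0116,0],"twist":0},{"fingers":0,"linear":[0,0,0],"twist":0}])

```text
clock: 12.83
eef_pos: [632.6, 210.3, 198.3]
tool_rot: [3.141, -0.004, 0.076]
force: [0.8, -1.6, 14.1]
width: 17.9
gripper_force: 59.8
```

```bash
cat > snap.py <<'E'
import sys
from h import *
from cell import cams
tag=sys.argv[1];st()
out=[]
for n,ref in(("side","side4.npz"),("scene","scene4.npz")):
    d=cams.get_image(n);np.savez(f"{n}_{tag}.npz",**d)
    d=dict(d);R=np.load(ref)["color"]
    for name,p,(w0,w1,h0,h1) in(("nut",(0,0,118),(8,8,8,8)),("pad",(-22,15 if n=="side" else 5,36),(16,16,9,12))):
        c=proj(d,P(Q,p))[0].round().astype(int)
        px=abs(proj(d,P(Q,p))[0][1]-proj(d,P(Q,np.add(p,(0,0,8))))[0][1])
        a=R[c[1]-h0:c[1]+h1,c[0]-w0:c[0]+w1];A=d["color"]
        g=lambda q:cv2.GaussianBlur(cv2.resize(cv2.cvtColor(q,cv2.COLOR_BGR2GRAY),None,fx=4,fy=4,interpolation=cv2.INTER_CUBIC),(5,5),0)
        T=g(a);b=g(A[c[1]-h0-3:c[1]+h1+10,c[0]-w0-3:c[0]+w1+3])
        r=cv2.matchTemplate(b,T,cv2.TM_CCOEFF_NORMED);_,v,_,(x,y)=cv2.minMaxLoc(r)
        sub=0
        if 0<y<r.shape[0]-1:
            l,m,u=r[y-1,x],r[y,x],r[y+1,x];sub=.5*(l-u)/(l-2*m+u)
        out.append((n,name,"turns down %.2f"%(((y+sub)/4-3)/px),"dx %.1f"%(x/4-3),"s %.2f"%v))
print(out)
E
python3 snap.py 15
```

```text
t12.83 press [131.6  -1.4 198.3] yaw-press -0.0044 rp [ 3.141 -0.004] F [ 0.8 -1.6 14.1] w 17.9 gf 59.8
[('side', 'nut', 'turns down 0.60', 'dx 0.0', 's 0.97'), ('side', 'pad', 'turns down 0.35', 'dx 0.0', 's 0.99'), ('scene', 'nut', 'turns down 0.21', 'dx 0.2', 's 0.96'), ('scene', 'pad', 'turns down 0.18', 'dx 0.0', 's 0.95')]
```

Emit:
drive_tool(motion=[{"fingers":0,"linear":[-0.0015,0.0116,0],"twist":0},{"fingers":0,"linear":[-0.0045,0.0109,0],"twist":0},{"fingers":0,"linear":[-0.0072,0.0093,0],"twist":0},{"fingers":0,"linear":[-0.0093,0.0072,0],"twist":0}])

```text
clock: 13.27
eef_pos: [613.3, 172.2, 198.3]
tool_rot: [-3.139, -0.006, 0.078]
force: [1.4, 1.9, 10.9]
width: 17.8
gripper_force: 59.6
```

Emit:
drive_tool(motion=[{"fingers":0,"linear":[-0.0109,0.0045,0],"twist":0},{"fingers":0,"linear":[-0.0116,0.0015,0],"twist":0},{"fingers":0,"linear":[-0.0116,-0.0015,0],"twist":0},{"fingers":0,"linear":[-0.0109,-0.0045,0],"twist":0}])

```text
clock: 13.6
eef_pos: [567.9, 167.8, 197.8]
tool_rot: [-3.141, -0.005, 0.078]
force: [1.6, 0.2, 7.7]
width: 18.1
gripper_force: 59.3
```

Emit:
drive_tool(motion=[{"fingers":0,"linear":[-0.0093,-0.0072,0],"twist":0},{"fingers":0,"linear":[-0.0072,-0.0093,0],"twist":0},{"fingers":0,"linear":[-0.0045,-0.0109,0],"twist":0},{"fingers":0,"linear":[-0.0015,-0.0116,0],"twist":0},{"fingers":0,"linear":[0,0,0],"twist":0}])

```text
clock: 14.02
eef_pos: [541.3, 208.0, 197.3]
tool_rot: [-3.14, -0.003, 0.082]
force: [-0.3, 1.3, 7.8]
width: 18.2
gripper_force: 59.2
```

```bash
python3 snap.py 20; python3 - <<'E'
# vertical intensity profile across pad's front-left edge, three times, for sub-pixel edge tracking
from h import *
for f in("side3","side4","side_15","side_20"):
    d=dict(np.load(f+".npz"));g=cv2.cvtColor(d["color"],cv2.COLOR_BGR2GRAY)
    print(f,[g[r,232:242].astype(int).tolist() for r in()],g[218:240,228:236].mean(1).round().astype(int).tolist())
for f in("scene0","scene4","scene_15","scene_20"):
    d=dict(np.load(f+".npz"));g=cv2.cvtColor(d["color"],cv2.COLOR_BGR2GRAY)
    c=proj(d,P(Q,(-22,10,36)))[0].round().astype(int);print(f,c,g[c[1]-12:c[1]+12,c[0]-1:c[0]+2].mean(1).round().astype(int).tolist())
E
```

```text
t14.02 press [ 40.4   3.6 197.3] yaw-press 0.0019 rp [-3.14e+00 -3.00e-03] F [-0.3  1.3  7.8] w 18.2 gf 59.2
[('side', 'nut', 'turns down 1.04', 'dx 0.0', 's 0.96'), ('side', 'pad', 'turns down 0.65', 'dx -0.2', 's 0.97'), ('scene', 'nut', 'turns down 0.40', 'dx 0.8', 's 0.89'), ('scene', 'pad', 'turns down 0.31', 'dx 0.0', 's 0.85')]
side3 [] [216, 215, 216, 214, 214, 214, 215, 216, 214, 210, 182, 135, 82, 36, 12, 8, 9, 8, 8, 8, 11, 10]
side4 [] [216, 216, 216, 215, 215, 214, 213, 215, 215, 214, 213, 201, 171, 119, 61, 20, 7, 8, 8, 8, 10, 9]
side_15 [] [215, 216, 216, 216, 215, 214, 213, 214, 214, 215, 215, 212, 195, 162, 109, 56, 19, 10, 6, 6, 6, 11]
side_20 [] [210, 215, 216, 216, 216, 215, 214, 214, 214, 215, 215, 215, 210, 188, 146, 97, 43, 17, 7, 10, 7, 8]
scene0 [240 224] [212, 215, 217, 215, 177, 114, 61, 24, 6, 5, 7, 7, 4, 3, 6, 7, 5, 7, 7, 12, 17, 25, 54, 100]
scene4 [240 224] [209, 210, 212, 212, 217, 217, 198, 146, 82, 35, 12, 3, 5, 2, 6, 3, 5, 4, 10, 17, 19, 25, 53, 99]
scene_15 [240 224] [219, 209, 209, 211, 212, 216, 219, 208, 158, 102, 53, 11, 2, 6, 4, 7, 2, 7, 8, 15, 18, 24, 54, 99]
scene_20 [240 224] [125, 197, 215, 211, 211, 213, 214, 219, 211, 164, 100, 51, 17, 4, 4, 6, 4, 8, 8, 14, 16, 26, 54, 98]
```

The pad's bright/dark edge profile is a clean sub-pixel measure (~2.5 px/turn in scene, 1.9 in side). Continue half a turn, then quarter steps.

Emit:
drive_tool(motion=[{"fingers":0,"linear":[0.0015,-0.0116,0],"twist":0},{"fingers":0,"linear":[0.0045,-0.0109,0],"twist":0},{"fingers":0,"linear":[0.0072,-0.0093,0],"twist":0},{"fingers":0,"linear":[0.0093,-0.0072,0],"twist":0}])

```text
clock: 14.45
eef_pos: [560.4, 246.3, 197.4]
tool_rot: [3.141, -0.001, 0.08]
force: [-1.3, -2.2, 9.5]
width: 18.3
gripper_force: 59.7
```

Emit:
drive_tool(motion=[{"fingers":0,"linear":[0.0109,-0.0045,0],"twist":0},{"fingers":0,"linear":[0.0116,-0.0015,0],"twist":0},{"fingers":0,"linear":[0.0116,0.0015,0],"twist":0},{"fingers":0,"linear":[0.0109,0.0045,0],"twist":0}])

```text
clock: 14.78
eef_pos: [605.5, 250.8, 198.0]
tool_rot: [-3.141, -0.001, 0.081]
force: [-2.7, -0.6, 12.7]
width: 17.8
gripper_force: 60.0
```

Emit:
drive_tool(motion=[{"fingers":0,"linear":[0.0093,0.0072,0],"twist":0},{"fingers":0,"linear":[0.0072,0.0093,0],"twist":0},{"fingers":0,"linear":[0.0045,0.0109,0],"twist":0},{"fingers":0,"linear":[0.0015,0.0116,0],"twist":0},{"fingers":0,"linear":[0,0,0],"twist":0}])

```text
clock: 15.2
eef_pos: [632.6, 210.4, 198.4]
tool_rot: [3.141, -0.004, 0.076]
force: [0.8, -1.1, 13.9]
width: 18.0
gripper_force: 59.8
```

```bash
cat > edge.py <<'E'
import sys
from h import *
if len(sys.argv)>1:
    from cell import cams
    st()
    for n in("side","scene"): np.savez(f"{n}_{sys.argv[1]}.npz",**cams.get_image(n))
T=[("0","0",0),("4","4",1)]+[("_"+t,"_"+t,int(t)/(10 if len(t)==2 else 100)) for t in("15","20")+tuple(sys.argv[2:])]
for s,c,n in T:
    if s=="0": s="3"
    S=cv2.cvtColor(np.load(f"side{s}.npz")["color"],cv2.COLOR_BGR2GRAY).astype(float);C=cv2.cvtColor(np.load(f"scene{c}.npz")["color"],cv2.COLOR_BGR2GRAY).astype(float)
    e=lambda p:float(np.interp(-110,-p,np.arange(len(p))))   # first falling crossing of a monotone edge
    f=lambda p:next(i+(p[i]-110)/(p[i]-p[i+1]) for i in range(len(p)-1) if p[i]>=110>p[i+1])
    print(n,"side %.2f"%f(S[222:240,228:236].mean(1)),"scene %.2f"%np.mean([f(C[215:236,k]) for k in(238,239,240,241,242)]))
    if 1:
        H=cv2.cvtColor(np.load(f"side{s}.npz")["color"],cv2.COLOR_BGR2HSV);b=cv2.inRange(H,(100,120,40),(125,255,255))[150:235,195:265]
        col=b[:,40:44].astype(float).mean(1);print("   blue bottom row",np.where(col>128)[0].max(),"sum",b.sum()/255, "brass y %.2f"%(lambda M:M["m01"]/M["m00"])(cv2.moments(cv2.inRange(H,(8,110,110),(28,255,255))[190:225,220:260],True)))
E
python3 edge.py 25 25
```

```text
t15.20 press [131.6  -1.4 198.4] yaw-press -0.0043 rp [ 3.141 -0.004] F [ 0.8 -1.1 13.9] w 18.0 gf 59.8
0 side 7.47 scene 2.20
   blue bottom row 64 sum 948.0 brass y 12.62
1 side 9.16 scene 4.63
   blue bottom row 65 sum 985.0 brass y 14.43
1.5 side 9.98 scene 5.84
   blue bottom row 66 sum 992.0 brass y 15.26
2.0 side 10.73 scene 7.06
   blue bottom row 67 sum 1001.0 brass y 16.37
2.5 side 11.64 scene 8.16
   blue bottom row 68 sum 998.0 brass y 17.29
```

Pad still descending linearly (1.67 / 2.42 px per turn). Quarter steps now.

Emit:
drive_tool(motion=[{"fingers":0,"linear":[-0.0015,0.0116,0],"twist":0},{"fingers":0,"linear":[-0.0045,0.0109,0],"twist":0},{"fingers":0,"linear":[-0.0072,0.0093,0],"twist":0}])

```text
clock: 15.55
eef_pos: [622.2, 180.4, 198.4]
tool_rot: [-3.139, -0.006, 0.079]
force: [0.6, 1.7, 11.2]
width: 17.9
gripper_force: 59.6
```

Emit:
drive_tool(motion=[{"fingers":0,"linear":[-0.0093,0.0072,0],"twist":0},{"fingers":0,"linear":[-0.0109,0.0045,0],"twist":0},{"fingers":0,"linear":[-0.0116,0.0015,0],"twist":0},{"fingers":0,"linear":[0,0,0],"twist":0}])

```text
clock: 15.88
eef_pos: [588.7, 163.8, 198.0]
tool_rot: [-3.141, -0.002, 0.079]
force: [-1.1, -1.7, 11.6]
width: 18.3
gripper_force: 59.6
```

```bash
python3 edge.py 275 25 275|tail -4
```

```text
2.5 side 11.64 scene 8.16
   blue bottom row 68 sum 998.0 brass y 17.29
2.75 side 11.98 scene 8.81
   blue bottom row 68 sum 1006.0 brass y 17.84
```

Emit:
drive_tool(motion=[{"fingers":0,"linear":[-0.0116,-0.0015,0],"twist":0},{"fingers":0,"linear":[-0.0109,-0.0045,0],"twist":0},{"fingers":0,"linear":[-0.0093,-0.0072,0],"twist":0}])

```text
clock: 16.23
eef_pos: [557.9, 173.9, 197.6]
tool_rot: [3.142, -0.004, 0.078]
force: [2.1, -0.9, 7.7]
width: 18.1
gripper_force: 59.2
```

Emit:
drive_tool(motion=[{"fingers":0,"linear":[-0.0072,-0.0093,0],"twist":0},{"fingers":0,"linear":[-0.0045,-0.0109,0],"twist":0},{"fingers":0,"linear":[-0.0015,-0.0116,0],"twist":0},{"fingers":0,"linear":[0,0,0],"twist":0}])

```text
clock: 16.57
eef_pos: [541.3, 208.0, 197.2]
tool_rot: [-3.14, -0.003, 0.082]
force: [-0.1, -0.7, 7.3]
width: 18.1
gripper_force: 59.2
```

```bash
python3 edge.py 30 275 30|tail -5
```

```text
blue bottom row 67 sum 1001.0 brass y 16.37
2.75 side 11.98 scene 8.81
   blue bottom row 68 sum 1006.0 brass y 17.84
3.0 side 12.39 scene 9.30
   blue bottom row 68 sum 997.0 brass y 18.18
```

Emit:
drive_tool(motion=[{"fingers":0,"linear":[0.0015,-0.0116,0],"twist":0},{"fingers":0,"linear":[0.0045,-0.0109,0],"twist":0},{"fingers":0,"linear":[0.0072,-0.0093,0],"twist":0},{"fingers":0,"linear":[0,0,0],"twist":0}])

```text
clock: 17.0
eef_pos: [553.2, 240.0, 197.3]
tool_rot: [-3.14, -0.004, 0.081]
force: [-0.0, 0.5, 10.3]
width: 18.4
gripper_force: 59.7
```

```bash
python3 edge.py 3125 275 30 3125|tail -2
```

```text
31.25 side 12.55 scene 9.62
   blue bottom row 69 sum 1006.0 brass y 18.67
```

Emit:
drive_tool(motion=[{"fingers":0,"linear":[0.0093,-0.0072,0],"twist":0},{"fingers":0,"linear":[0.0109,-0.0045,0],"twist":0},{"fingers":0,"linear":[0.0116,-0.0015,0],"twist":0},{"fingers":0,"linear":[0,0,0],"twist":0}])

```text
clock: 17.43
eef_pos: [584.9, 254.5, 197.9]
tool_rot: [-3.141, -0.004, 0.079]
force: [0.4, 0.8, 12.8]
width: 18.1
gripper_force: 60.2
```

```bash
python3 edge.py 325 275 30 325|tail -2
```

```text
3.25 side 12.69 scene 10.00
   blue bottom row 69 sum 1001.0 brass y 18.68
```

Emit:
drive_tool(motion=[{"fingers":0,"linear":[0.0116,0.0015,0],"twist":0},{"fingers":0,"linear":[0.0109,0.0045,0],"twist":0},{"fingers":0,"linear":[0.0093,0.0072,0],"twist":0},{"fingers":0,"linear":[0,0,0],"twist":0}])

```text
clock: 17.87
eef_pos: [618.0, 242.3, 198.3]
tool_rot: [-3.141, -0.005, 0.077]
force: [1.3, -0.1, 13.5]
width: 18.4
gripper_force: 59.9
```

```bash
python3 edge.py 3375 275 30 3375|tail -2
```

```text
33.75 side 12.88 scene 10.18
   blue bottom row 69 sum 1006.0 brass y 19.05
```

Emit:
drive_tool(motion=[{"fingers":0,"linear":[0.0072,0.0093,0],"twist":0},{"fingers":0,"linear":[0.0045,0.0109,0],"twist":0},{"fingers":0,"linear":[0.0015,0.0116,0],"twist":0},{"fingers":0,"linear":[0,0,0],"twist":0}])

```text
clock: 18.3
eef_pos: [632.6, 210.4, 198.4]
tool_rot: [3.141, -0.004, 0.076]
force: [0.4, -1.1, 14.2]
width: 18.0
gripper_force: 59.9
```

```bash
python3 edge.py 350 275 30 350|tail -2
```

```text
3.5 side 13.14 scene 10.53
   blue bottom row 69 sum 996.0 brass y 19.26
```

Emit:
drive_tool(motion=[{"fingers":0,"linear":[-0.0015,0.0116,0],"twist":0},{"fingers":0,"linear":[-0.0045,0.0109,0],"twist":0},{"fingers":0,"linear":[-0.0072,0.0093,0],"twist":0},{"fingers":0,"linear":[0,0,0],"twist":0}])

```text
clock: 18.73
eef_pos: [620.5, 178.2, 198.3]
tool_rot: [-3.142, -0.003, 0.077]
force: [-0.5, -2.5, 13.0]
width: 17.7
gripper_force: 59.8
```

```bash
python3 edge.py 3625 275 30 3625|tail -2
```

```text
36.25 side 13.16 scene 10.57
   blue bottom row 69 sum 1004.0 brass y 19.19
```

Emit:
drive_tool(motion=[{"fingers":0,"linear":[-0.0093,0.0072,0],"twist":0},{"fingers":0,"linear":[-0.0109,0.0045,0],"twist":0},{"fingers":0,"linear":[-0.0116,0.0015,0],"twist":0},{"fingers":0,"linear":[0,0,0],"twist":0}])

```text
clock: 19.17
eef_pos: [589.0, 163.8, 198.1]
tool_rot: [-3.141, -0.002, 0.079]
force: [0.2, -1.0, 11.3]
width: 17.8
gripper_force: 59.6
```

```bash
python3 edge.py 375 275 30 375|tail -2
```

```text
3.75 side 13.17 scene 10.49
   blue bottom row 70 sum 998.0 brass y 19.68
```

The pad stopped at ~3.5 turns (readings flat at 3.5, 3.625, 3.75 while the nut keeps going). Go to 4.0 turns.

Emit:
drive_tool(motion=[{"fingers":0,"linear":[-0.0116,-0.0015,0],"twist":0},{"fingers":0,"linear":[-0.0109,-0.0045,0],"twist":0},{"fingers":0,"linear":[-0.0093,-0.0072,0],"twist":0}])

```text
clock: 19.52
eef_pos: [558.0, 173.8, 197.5]
tool_rot: [3.141, -0.004, 0.078]
force: [2.7, -0.6, 8.9]
width: 18.3
gripper_force: 59.2
```

Emit:
drive_tool(motion=[{"fingers":0,"linear":[-0.0072,-0.0093,0],"twist":0},{"fingers":0,"linear":[-0.0045,-0.0109,0],"twist":0},{"fingers":0,"linear":[-0.0015,-0.0116,0],"twist":0},{"fingers":0,"linear":[0,0,0],"twist":0},{"fingers":0,"linear":[0,0,0],"twist":0}])

```text
clock: 19.93
eef_pos: [541.3, 206.9, 197.1]
tool_rot: [-3.14, -0.002, 0.081]
force: [-0.6, 0.6, 8.3]
width: 18.0
gripper_force: 59.3
```

```bash
python3 edge.py 40 375 40|tail -4; python3 -c "
from h import *
st()"
```

```text
3.75 side 13.17 scene 10.49
   blue bottom row 70 sum 998.0 brass y 19.68
4.0 side 13.14 scene 10.53
   blue bottom row 70 sum 991.0 brass y 20.17
t20.03 press [ 40.3   2.1 197.1] yaw-press -0.0002 rp [-3.14e+00 -2.00e-03] F [-0.9  0.5  8.4] w 18.3 gf 59.3
```

Emit:
drive_tool(motion=[{"fingers":0.3,"linear":[0,0,0],"twist":0},{"fingers":0.5,"linear":[0,0,0],"twist":0},{"fingers":0.6,"linear":[0,0,0],"twist":0},{"fingers":0.6,"linear":[0,0,0],"twist":0}])

```text
clock: 20.37
eef_pos: [540.3, 205.3, 195.3]
tool_rot: [3.141, 0.001, 0.08]
force: [0.0, -0.8, 0.1]
width: 50.8
gripper_force: 0.0
```

Emit:
drive_tool(motion=[{"fingers":0.6,"linear":[0,0,-0.01],"twist":0},{"fingers":0.6,"linear":[0,0,-0.02],"twist":0},{"fingers":0.6,"linear":[0,0,-0.03],"twist":0},{"fingers":0.6,"linear":[0,0,-0.03],"twist":0},{"fingers":0.6,"linear":[0,0,-0.02],"twist":0}])

```text
clock: 20.78
eef_pos: [541.3, 206.5, 309.2]
tool_rot: [-3.14, -0.003, 0.08]
force: [0.9, 0.0, 0.4]
width: 51.2
gripper_force: 0.0
```

```bash
python3 - <<'E'
from h import *
from cell import cams
st()
a=[]
for n in("side","wrist"):
    d=cams.get_image(n);np.savez(n+"9.npz",**d);a.append(d["color"])
c=np.zeros((400,800,3),np.uint8)
c[:400,:400]=cv2.resize(a[0][140:290,160:310],(400,400),interpolation=cv2.INTER_CUBIC);c[:400,400:]=cv2.resize(a[1][60:310,130:380],(400,400),interpolation=cv2.INTER_CUBIC)
cv2.imwrite("pics/v9.png",c)
E
```

```text
t20.78 press [ 40.3   2.1 309.2] yaw-press -0.0001 rp [-3.14e+00 -3.00e-03] F [0.9 0.  0.4] w 51.2 gf 0.0
```

View pics/v9.png

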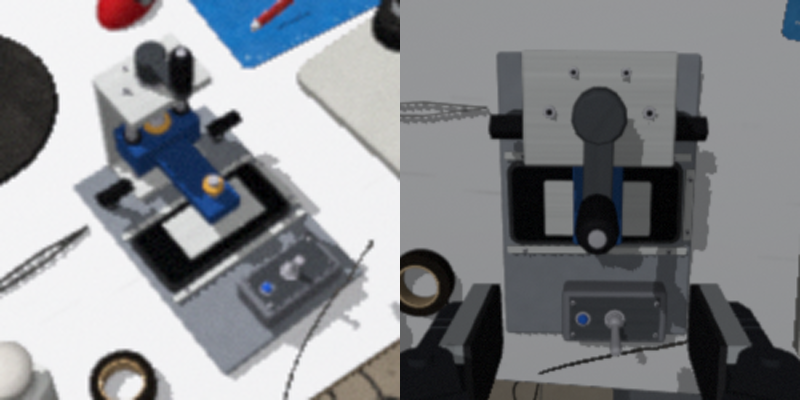

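Side & wrist: crank seated with arm toward operator, phone flush in guides under the pad, neighbours unmoved; toggle base (614,318), tip (616,350), cable from (540,372) to (690,342).

```bash
python3 - <<'E'
from h import *
W=dict(np.load("wrist9.npz"));S=dict(np.load("side9.npz"))
w=lambda u,v:(130+(u-400)*.625-.2,60+v*.625-.2)
s=lambda u,v:(160+u*.375-.3,140+v*.375-.3)
print("tip z80",inv(onz(W,w(616,351),80)).round(1),"base z45",inv(onz(W,w(614,318),45)).round(1))
print("tip tri",inv(tri((W,w(616,351)),(S,s(293,262)))),"model",proj(S,P(Q,(-101,-15,80))),s(293,262),proj(W,P(Q,(-101,-15,80))),w(616,351))
print("cable R",inv(tri((W,w(690,342)),(S,s(370,243)))))
for z in(0,60,120): print("cable z",z,[inv(onz(W,w(*u),z)).round().tolist() for u in((540,372),(616,357),(690,342))],[inv(onz(S,s(*u),z)).round().tolist() for u in((370,243),(325,305),(300,360))])
E
```

```text
tip z80 [-98.3 -12.2  80. ] base z45 [-87.9 -11.6  45. ]
tip tri [-98.5350827   -9.41665155  76.86598764] model [[273.57243255 236.15723123]] (269.575, 237.95) [[267.08358522 281.20749949]] (264.8, 279.175)
cable R [-112.80788144  -79.63302672   42.85642047]
cable z 0 [[-164.0, 55.0, 0.0], [-148.0, -15.0, 0.0], [-133.0, -83.0, 0.0]] [[-100.0, -105.0, 0.0], [-121.0, -30.0, 0.0], [-146.0, 22.0, 0.0]]
cable z 60 [[-128.0, 48.0, 60.0], [-115.0, -13.0, 60.0], [-101.0, -71.0, 60.0]] [[-119.0, -77.0, 60.0], [-139.0, -8.0, 60.0], [-163.0, 40.0, 60.0]]
cable z 120 [[-92.0, 41.0, 120.0], [-81.0, -11.0, 120.0], [-69.0, -60.0, 120.0]] [[-139.0, -49.0, 120.0], [-157.0, 15.0, 120.0], [-179.0, 59.0, 120.0]]
```

Emit:
drive_tool(motion=[{"fingers":0,"linear":[-0.0336,0.0028,0],"twist":0},{"fingers":0,"linear":[-0.0336,0.0028,0],"twist":0},{"fingers":0,"linear":[-0.0336,0.0028,0],"twist":0},{"fingers":0,"linear":[-0.0336,0.0028,0],"twist":0},{"fingers":0,"linear":[-0.0336,0.0028,0],"twist":0}])

```text
clock: 21.3
eef_pos: [372.1, 177.8, 305.2]
tool_rot: [3.141, 0.001, 0.08]
force: [-0.5, 0.7, 0.3]
width: -0.3
gripper_force: 0.0
```

Emit:
drive_tool(motion=[{"fingers":0,"linear":[0,0,0.035],"twist":0},{"fingers":0,"linear":[0,0,0.035],"twist":0},{"fingers":0,"linear":[0,0,0.035],"twist":0},{"fingers":0,"linear":[0,0,0.035],"twist":0},{"fingers":0,"linear":[0,0,0],"twist":0}])

```text
clock: 21.72
eef_pos: [370.3, 176.2, 161.2]
tool_rot: [3.137, 0.011, 0.081]
force: [-0.4, -0.9, -0.4]
width: 0.3
gripper_force: 0.0
```

```bash
python3 -c "
from h import *
st()"
```

```text
t21.72 press [-132.6  -14.3  161.2] yaw-press 0.0003 rp [3.137 0.011] F [-0.4 -0.9 -0.4] w 0.3 gf 0.0
```

Down to z ≈ 69.

Emit:
drive_tool(motion=[{"fingers":0,"linear":[0,-0.002,0.032],"twist":0},{"fingers":0,"linear":[0,0,0.032],"twist":0},{"fingers":0,"linear":[0,0,0.025],"twist":0},{"fingers":0,"linear":[0,0,0],"twist":0},{"fingers":0,"linear":[0,0,0],"twist":0}])

```text
clock: 22.13
eef_pos: [374.1, 180.5, 77.2]
tool_rot: [3.14, 0.001, 0.081]
force: [1.2, 0.3, 0.5]
width: 0.1
gripper_force: 0.0
```

```bash
python3 -c "
from h import *
st()"
```

```text
t22.13 press [-128.5  -10.4   77.2] yaw-press 0.0003 rp [3.14e+00 1.00e-03] F [1.2 0.3 0.5] w 0.1 gf 0.0
```

Emit:
drive_tool(motion=[{"fingers":0,"linear":[0,0.0015,0.008],"twist":0},{"fingers":0,"linear":[0.005,0,0],"twist":0},{"fingers":0,"linear":[0.005,0,0],"twist":0},{"fingers":0,"linear":[0.004,0,0],"twist":0},{"fingers":0,"linear":[0.003,0,0],"twist":0}])

```text
clock: 22.55
eef_pos: [391.9, 180.5, 69.6]
tool_rot: [-3.141, -0.001, 0.08]
force: [-1.2, 0.1, 1.7]
width: -0.1
gripper_force: 0.9
```

Emit:
drive_tool(motion=[{"fingers":0,"linear":[0.004,0,0],"twist":0},{"fingers":0,"linear":[0.004,0,0],"twist":0},{"fingers":0,"linear":[0.004,0,0],"twist":0},{"fingers":0,"linear":[0.003,0,0],"twist":0},{"fingers":0,"linear":[0,0,0],"twist":0}])

```text
clock: 22.97
eef_pos: [405.0, 181.6, 68.7]
tool_rot: [3.141, 0.003, 0.081]
force: [-3.8, -0.2, 3.2]
width: -0.1
gripper_force: 2.2
```

```bash
python3 - <<'E'
from h import *
from cell import cams
st()
a=[]
for n in("side","wrist"):
    d=cams.get_image(n);np.savez(n+"10.npz",**d);a.append(d["color"])
c=np.zeros((400,800,3),np.uint8)
c[:400,:400]=cv2.resize(a[0][190:265,230:305],(400,400),interpolation=cv2.INTER_CUBIC);c[:300,400:]=cv2.resize(a[1],(400,300),interpolation=cv2.INTER_AREA)
cv2.imwrite("pics/v10.png",c)
E
```

```text
t22.97 press [-97.5 -11.8  68.7] yaw-press 0.0002 rp [3.141e+00 3.000e-03] F [-3.8 -0.2  3.2] w -0.1 gf 2.2
```

View pics/v10.png

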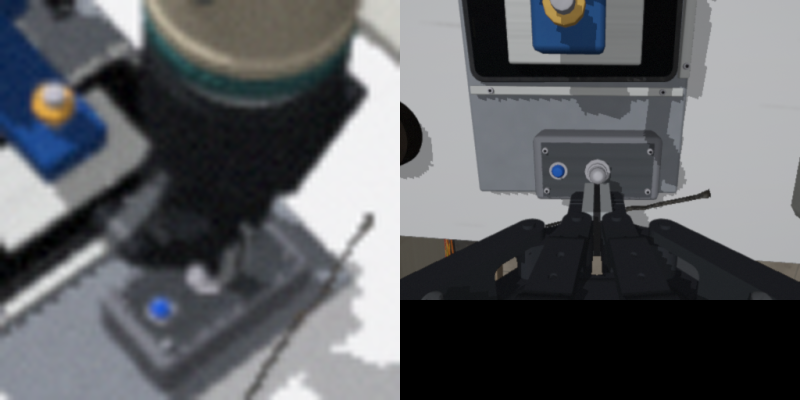

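Wrist view: bat (598,172) right at the fingertips, nearly upright, force 3.8 N – not yet clearly over. Push 8 mm more.

Emit:
drive_tool(motion=[{"fingers":0,"linear":[0.003,0,0],"twist":0},{"fingers":0,"linear":[0.003,0,0],"twist":0},{"fingers":0,"linear":[0.002,0,0],"twist":0},{"fingers":0,"linear":[0,0,0],"twist":0}])

```text
clock: 23.4
eef_pos: [405.9, 181.3, 68.4]
tool_rot: [3.138, 0.013, 0.084]
force: [-19.9, 3.4, 16.6]
width: -0.2
gripper_force: 11.5
```

```bash
python3 -c "
from h import *
st()"
```

```text
t23.40 press [-96.7 -12.1  68.4] yaw-press 0.0036 rp [3.138 0.013] F [-19.9   3.4  16.6] w -0.2 gf 11.5
```

Hard stop (20 N): toggle at its end. Back off, rise and check.

Emit:
drive_tool(motion=[{"fingers":0,"linear":[-0.01,0,0],"twist":0},{"fingers":0,"linear":[-0.015,0,0],"twist":0},{"fingers":0,"linear":[-0.005,0,-0.01],"twist":0},{"fingers":0,"linear":[0,0,-0.035],"twist":0},{"fingers":0,"linear":[0,0,-0.035],"twist":0}])

```text
clock: 23.82
eef_pos: [383.7, 179.6, 149.5]
tool_rot: [3.14, 0.002, 0.081]
force: [1.5, -0.3, 0.3]
width: -0.2
gripper_force: 0.0
```

Emit:
drive_tool(motion=[{"fingers":0,"linear":[0,0,-0.035],"twist":0},{"fingers":0,"linear":[0,0,-0.035],"twist":0},{"fingers":0,"linear":[0,0,-0.035],"twist":0},{"fingers":0,"linear":[0,0,-0.035],"twist":0},{"fingers":0,"linear":[0,0,0],"twist":0}])

```text
clock: 24.23
eef_pos: [388.3, 182.0, 295.8]
tool_rot: [-3.137, -0.014, 0.079]
force: [1.6, 0.0, 0.5]
width: 0.1
gripper_force: 0.0
```

```bash
python3 - <<'E'
from h import *
from cell import cams
st()
a=[]
for n in("side","wrist","scene"):
    d=cams.get_image(n);np.savez(n+"11.npz",**d);a.append(d["color"])
W=np.load("wrist11.npz")
c=np.zeros((600,800,3),np.uint8)
c[:400,:400]=cv2.resize(a[0][140:290,160:310],(400,400),interpolation=cv2.INTER_CUBIC);c[:300,400:]=cv2.resize(a[1],(400,300),interpolation=cv2.INTER_AREA)
c[300:600,400:800]=cv2.resize(a[2][150:260,180:326],(400,300),interpolation=cv2.INTER_CUBIC)
cv2.imwrite("pics/v11.png",c)
print("tip on/off px in panel",[((proj(W,P(Q,(x,-13,80)))[0])/1.28+[400,0]).round(1).tolist() for x in(-79,-101)])
E
python3 edge.py fin 40|tail -2
```

```text
t24.23 press [-114.2  -10.   295.8] yaw-press -0.001 rp [-3.137 -0.014] F [1.6 0.  0.5] w 0.1 gf 0.0
tip on/off px in panel [[598.6, 103.6], [598.6, 120.3]]
4.0 side 13.14 scene 10.53
   blue bottom row 70 sum 991.0 brass y 20.17
```

View pics/v11.png

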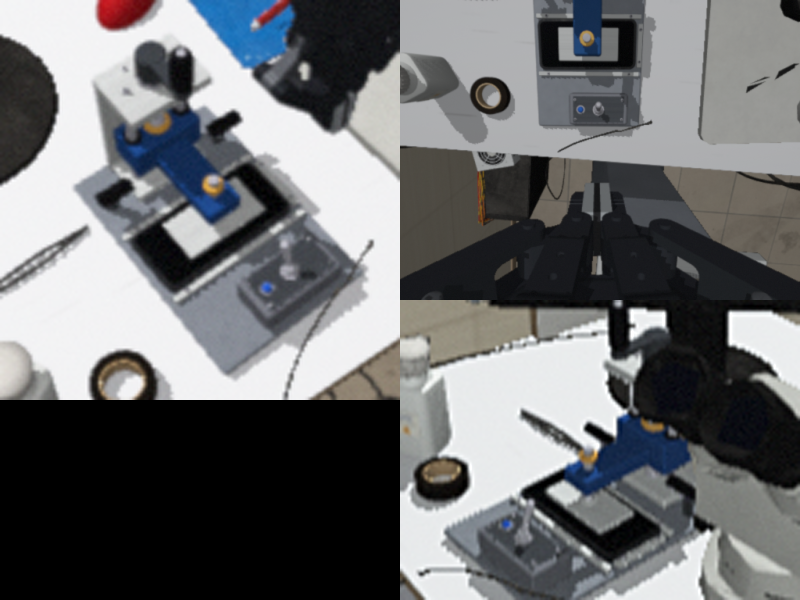

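The picture shows the toggle tip leaning away (wrist view (598,103), the "on" prediction), crank seated at (152,65), phone home under the pad, and tape, bottle and tweezers in place. The hand is clear of everything.

```bash
python3 -c "
from cell import ctrl
print(ctrl.finish_job())"
```

```text
the job is handed in; nothing more can be done
None
```

I handed the job in at about 24 s: the phone is home against the stop, the pad is wound about half a turn past contact (contact at about 3.5 turns, stopped at 4.0), the lamp toggle is on, the crank stands on its shaft, and the bottle, tape and tweezers look unmoved in the last pictures.

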